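Clear the bench after plating: sort instruments, pen and dish to their places

ROBOT

A 6-joint arm with a two-finger parallel gripper is mounted at the origin on a cart in front of the work surface, level with it; the furniture and walls round the work are solid. World frame = base frame: x ahead of the robot, y to its left, z up, the work surface at z = 0. Lengths are in m, angles in rad, forces in N, time in s.
With the tool pointing down it reaches from about 0.35 to 0.775 m from the base axis. Payload 5.5 kg.
Tool frame: the origin (TCP) lies at the very end of the fingers, on their centre line; the grasp point (between the pads) lies 19 mm behind it; z points along the fingers, y is the direction in which the jaws open and shut (so a half turn about z gives the same grasp; the last joint's range is limited). The gripper opens to 85 mm and grips with 20 to 120 N. Pads are 22 mm wide; open, the fingers measure 114 mm over their backs; the gripper's body (76 mm by 85 mm) begins 54 mm behind the grasp point. The pads swing forward as they close: fully open they stand 13 mm farther back than shut.
Start: joints at [-1.487, 0.313, 0.046, 1.304, 0, 1.431], TCP at [0.128, -0.561, 0.231] pointing down, gripper open.
Joint ranges: [-2.76, 2.76], [-0.86, 1.69], [-1.03, 1.26], [-2.2, 2.34], [-1.47, 1.5], [-3.14, 3.14]. Speed limits (rad/s): [2.57, 2.57, 3.14, 3.14, 3.14, 3.14].

INTERFACE

Orientations are given as a unit quaternion [w, x, y, z].
In Python, from workcell import get_state, imaging, env, spotter gives the robot as it stands.
- The arm moves only by the tool play_rows, never from a script. Its argument "moves" is a list of rows, each an object with "claw": the finger opening in cm, from 0 to 8.54; "delta_pos": the shift along the tool's x, y, z in cm, a list of three; "twist": the turn about the tool's z in degrees. A call has 1 to 12 rows; each row is the pose to reach, as a shift and turn from the pose commanded when the call began, along the tool's axes at that moment; what a row does not reach only later rows make up. A row lasts 1/8 s, in which the tool goes at most 62.5 mm and 10.7 degrees, less where a joint would pass 70% of its speed; a pose out of reach is approached as far as the arm can. A call with a gripper value outside its range is refused whole. The fingers move at their own pace and stop on an object; "force" is the grip in N (left out, the last holds). Time passes only in rows, so rows that repeat a pose let the fingers close. It gives the time, the measured TCP pose, the force and the opening at its end, in the units of the state.
- get_state(): the state, without advancing time (a new reading comes with each control period).
- imaging.read_camera(name): name is "side" or "top"; returns the picture (420x560x3 uint8, red, green, blue); there is no depth.
- imaging.camera_info(name): a dict with "fx", "fy", "cx", "cy" (pixels), "world_to_cam" (4x4, takes a point from world to camera coordinates). Camera axes: x right, y down, z forward; pixel columns grow to the right and rows downward; lengths in m; the calibration is good to about 2 mm. A picture is of the moment at which its call begins. camera_info takes no time and is no camera call.
- env.hand_in(): hands the job in, once; it reports no verdict.
Trained networks look in the newest picture that a camera, given by its name, has taken for a name from the list of things; names that differ only in an ending like _2 or _b are one class to them, and where a whole thing is asked for, a point or a joint stands for the part that bears it (a point fixed in the world has none). Each returns a list of dicts, best first, with "conf" (0 to 1); they miss things now and then, are a little off and sometimes report something else, mostly with a low value. They report only what shows in the picture. A call takes as long as a camera call. They do not tell look-alikes from the thing itself.
- spotter.spot_in(camera, query): "extent" ([left, top, right, bottom] in pixels, round what is visible of it).
The state is a dict: "clock": time; "joint_pos": joint angles; "qvel": joint speeds; "tau": joint torques, N m; "tcp_pos": TCP position; "orientation": TCP orientation; "wrist_force": force on the tool from outside, world axes, zero at the start; "ft_torque": the same for the moment, N m; "finger_gap": finger opening in m.
Only numpy, scipy, OpenCV 4.12 (cv2) and the standard library are available. Lean on these libraries where they do the work, as an engineer would, in place of code of your own. Each camera call takes 0.05 s, during which the arm holds its last target. There are 200 camera calls.

TASK

Clear up this bench: lay the two steel instruments (forceps and spatula) in the steel instrument tray with the wire handles, and the marker pen in the large bay of the grey desk tray, beside or on the ball pen there, each lying wholly inside, below the rim. Set the single closed culture dish squarely on top of the column of two where that stands, keeping all dishes level. Do it in any order, and leave the beaker, the timer and the roll of tape where they are.

Things in the scene. Friction and masses are not known exactly. Their poses are not given: they have to be found in the camera images.
- forceps: steel dissecting forceps lying flat, 135 mm long (own y), to be gripped across its middle where it is 12 mm wide, 9 mm high; origin at the middle of its underside
- forceps_end_a (a point): one tip of the forceps (its own -y end, 66 mm from its middle, 4 mm above its underside)
- forceps_end_b (a point): the other tip of the forceps (+y end, 66 mm from its middle, 4 mm above its underside)
- spatula: thin double-ended steel laboratory spatula lying flat, 179 mm long (own y), 12 mm wide, 5 mm high; origin at the middle of its underside
- spatula_end_a (a point): one tip of the spatula (its own -y end, 88 mm from its middle, 2.5 mm above its underside)
- spatula_end_b (a point): the other tip of the spatula (+y end, 88 mm from its middle, 2.5 mm above its underside)
- marker_blue: thick round marker pen with its cap on, lying, 135 mm long (own y), 16 mm across; origin on its skin at mid length, where it rests at the start (it may roll)
- marker_blue_end_a (a point): one tip of the marker_blue (its own -y end, 67.5 mm from its middle, 8 mm above its underside)
- marker_blue_end_b (a point): the other tip of the marker_blue (+y end, 67.5 mm from its middle, 8 mm above its underside)
- loose_dish: the single dish that stands alone on the bench: clear round culture dish with its lid on and pale agar inside, closed, 64 mm across, 15 mm high; origin at the centre of its underside, z up
- column_top: the upper dish of the column of two: clear round culture dish with its lid on and pale agar inside, closed, 64 mm across, 15 mm high; origin at the centre of its underside, z up (30 mm above the bench is the top of the column)
- column_bottom: the lower dish of the column of two: clear round culture dish with its lid on and pale agar inside, closed, 64 mm across, 15 mm high; origin at the centre of its underside, z up
- instrument_tray: stainless steel tray with perforated floor and a small wire handle at each end, undivided, fixed, 240 mm long (own x), 140 wide (own y), 28 high, rim bead to 31, walls and floor 4 mm thick (inside 232 x 132 mm, 24 deep); each handle stands 17 mm out from its end wall, 54 mm wide; origin at the centre of its underside
- instrument_floor (a point): centre of the upper face of the instrument tray's floor, 4 mm above the bench; axes as the tray's
- pen_tray: grey plastic desk tray, no handles, fixed, 240 mm long (own x), 140 wide (own y), 28 high, rim bead to 30, walls and floor 4 mm thick; a 4 mm cross wall parts it into the large pen bay (at -x, inside 179 x 132 mm, 24 deep; a fixed ball pen, 9 mm high, lies along its -y wall, to y = -50 mm) and a small end compartment with a 27 mm high stopper; origin at the centre of its underside
- pen_bay (a point): centre of the upper face of the floor of the pen bay (26.5 mm towards -x of the tray's centre, 4 mm above the bench); axes as the tray's
- beaker: clear empty glass beaker, 55 mm across, 70 mm high, standing; a bystander; origin at the centre of its underside
- timer: flat bench timer with buttons, 58 x 66 x 16 mm; a bystander; origin at the centre of its underside
- tape_roll: roll of beige tape lying flat, 100 mm across, 25 mm high; a bystander; origin at the centre of its underside
Things that resemble listed ones, but are neither listed nor needed, are in the scene too. There is more than one size of the forceps; the one meant has the size given above.

How it is judged:
At the end, for the whole second after the job is handed in: Both tips of each instrument are inside the instrument tray and of the marker inside the pen bay, below the rim; the three dishes form one column, each within 10 mm of centre on the next and level within 0.1 rad; its lowest dish has moved under 30 mm; all at rest (x of forceps_end_a in the frame of instrument_floor between -0.118 and 0.118 m and y of forceps_end_a in the frame of instrument_floor between -0.068 and 0.068 m and z of each of forceps_end_a, forceps_end_b, spatula_end_a, spatula_end_b in the frame of instrument_floor below 0.024 m and x of forceps_end_b in the frame of instrument_floor between -0.118 and 0.118 m and y of forceps_end_b in the frame of instrument_floor between -0.068 and 0.068 m and linear speed of each of forceps, spatula, marker_blue, loose_dish below 0.03 m/s and x of spatula_end_a in the frame of instrument_floor between -0.118 and 0.118 m and y of spatula_end_a in the frame of instrument_floor between -0.068 and 0.068 m and x of spatula_end_b in the frame of instrument_floor between -0.118 and 0.118 m and y of spatula_end_b in the frame of instrument_floor between -0.068 and 0.068 m and x of marker_blue_end_a in the frame of pen_bay between -0.091 and 0.091 m and y of marker_blue_end_a in the frame of pen_bay between -0.068 and 0.068 m and z of each of marker_blue_end_a, marker_blue_end_b in the frame of pen_bay below 0.024 m and x of marker_blue_end_b in the frame of pen_bay between -0.091 and 0.091 m and y of marker_blue_end_b in the frame of pen_bay between -0.068 and 0.068 m and horizontal distance between loose_dish and column_top below 0.01 m and z of loose_dish in the frame of column_top between 0.012 and 0.018 m and horizontal distance between column_top and column_bottom below 0.01 m and z of column_top in the frame of column_bottom between 0.012 and 0.018 m and angle between each of loose_dish, column_bottom, column_top's own z axis and vertical below 0.1 rad and distance of column_bottom from where it was at the start of the episode below 0.03 m); the robot touches nothing.
It fails at once if the beaker is shifted by more than 30 mm or tipped (distance of beaker from where it was at the start of the episode above 0.03 m or angle between beaker's own z axis and vertical above 0.4 rad).
It fails at once if the timer is shifted by more than 30 mm or tipped (distance of timer from where it was at the start of the episode above 0.03 m or angle between timer's own z axis and vertical above 0.4 rad).
It fails at once if the roll of tape is shifted by more than 30 mm or tipped (distance of tape_roll from where it was at the start of the episode above 0.03 m or angle between tape_roll's own z axis and vertical above 0.4 rad).
It fails at once if a culture dish is tilted by more than about 30 degrees (angle between any of loose_dish, column_top, column_bottom's own z axis and vertical above 0.5 rad).
It also fails if it takes over 72 s, if anything falls off the work surface, if the arm or the gripper's body presses on something with over 40 N, if the wrist force passes 120 N, or if a joint passes its speed limit or range.

## Working session

There is one attempt and no reset: what is moved stays moved. The work goes in short steps, Python scripts to look and compute and a tool call to move; the robot and the scene stay as the last step left them, time stands still between calls to the robot, and variables do not carry over. Pictures are saved under pics/ and viewed, about 8 in all and at most 12, crops included, and the job is handed in when it is done.

Besides the shell and the picture viewer there is one more tool, called after ">>>" by a JSON object that holds its "method" and its "body". play_rows: Moves the arm, as the interface text tells. Its arguments: {"type":"object","properties":{"moves":{"type":"array"},"force":{"type":"number"}},"required":["moves"]}

```bash
mkdir -p pics; cat > h.py <<'E'
import numpy as np, cv2
from workcell import get_state, imaging, env, spotter
def shot(c,fn=None):
    im=imaging.read_camera(c)
    if fn: cv2.imwrite('pics/'+fn,im[:,:,::-1])
    return im
def ray(c,u,v,z):
    I=imaging.camera_info(c);T=np.array(I['world_to_cam']);R=T[:3,:3];o=-R.T@T[:3,3]
    d=R.T@np.array([(u-I['cx'])/I['fx'],(v-I['cy'])/I['fy'],1]);return o+d*(z-o[2])/d[2]
def proj(c,p):
    I=imaging.camera_info(c);T=np.array(I['world_to_cam']);q=T[:3,:3]@np.array(p)+T[:3,3]
    return np.array([I['fx']*q[0]/q[2]+I['cx'],I['fy']*q[1]/q[2]+I['cy']])
E
python3 - <<'E'
from h import *
for c in('top','side'):
    im=shot(c); cv2.imwrite(f'pics/{c}0.png',cv2.resize(im[:,:,::-1],(800,600),interpolation=cv2.INTER_CUBIC))
    cv2.imwrite(f'pics/{c}0raw.png',im[:,:,::-1])
    I=imaging.camera_info(c);T=np.array(I['world_to_cam']);print(c,I['fx'],np.round(-T[:3,:3].T@T[:3,3],3),np.round(T[:3,:3],2).tolist())
    for n in ['forceps','spatula','marker_blue','loose_dish','column_top','instrument_tray','pen_tray','beaker','timer','tape_roll']:
        print(n,[(np.round(d['extent']).astype(int).tolist(),round(d['conf'],2)) for d in spotter.spot_in(c,n)])
print(get_state())
E
```

```text
top 453.9937105794301 [0.486 0.093 1.426] [[-0.02, -1.0, -0.02], [-1.0, 0.02, -0.08], [0.08, 0.01, -1.0]]
forceps [([124, 228, 150, 285], 0.71), ([267, 253, 303, 264], 0.57)]
spatula [([289, 215, 344, 224], 0.66)]
marker_blue [([291, 215, 346, 224], 0.62), ([333, 259, 374, 270], 0.53), ([267, 254, 306, 267], 0.34)]
loose_dish [([332, 175, 354, 197], 0.65)]
column_top [([284, 179, 301, 200], 0.77)]
instrument_tray [([401, 195, 451, 284], 0.84), ([264, 252, 308, 269], 0.62)]
pen_tray [([192, 203, 242, 284], 0.71)]
beaker [([258, 146, 276, 167], 0.57), ([289, 214, 345, 226], 0.35)]
timer [([370, 153, 394, 172], 0.79)]
tape_roll [([309, 136, 341, 166], 0.77)]
side 545.4406796388594 [ 0.712 -1.269  1.24 ] [[1.0, 0.07, -0.01], [0.04, -0.65, -0.76], [-0.06, 0.76, -0.65]]
forceps [([230, 152, 269, 162], 0.51), ([223, 218, 233, 246], 0.5)]
spatula []
marker_blue [([206, 257, 225, 292], 0.68), ([279, 243, 298, 244], 0.67)]
loose_dish [([284, 263, 304, 281], 0.77), ([225, 222, 232, 247], 0.69)]
column_top []
instrument_tray [([177, 308, 275, 364], 0.84)]
pen_tray [([218, 177, 285, 209], 0.63), 
[... 188 characters left out ...]
325, 276], 0.76)]
{'clock': 1.1, 'joint_pos': array([-1.48660012e+00,  3.13180992e-01,  4.60951872e-02,  1.30357503e+00,
       -1.03309918e-05,  1.43117424e+00]), 'qvel': array([ 0.00095746, -0.00086138, -0.00059298, -0.00203494, -0.0009937 ,
       -0.00032852]), 'tau': array([ 8.55964263e-04, -4.80480087e+01,  2.98816484e+01,  3.72443046e-04,
       -2.98600989e-04,  2.91245193e-06]), 'tcp_pos': array([ 0.12760304, -0.56071265,  0.23133204]), 'orientation': array([ 6.75788042e-05,  9.93744702e-01,  1.11675706e-01, -7.04076689e-06]), 'wrist_force': array([ 0.39878289, -0.53131871, -0.40169411]), 'ft_torque': array([ 0.0041542 , -0.02145474, -0.04725607]), 'finger_gap': 0.08523170797532147}
```

```bash
python3 - <<'E'
import cv2
a=cv2.imread('pics/top0raw.png')[120:310,100:465];cv2.imwrite('pics/a.png',cv2.resize(a,None,fx=2.19,fy=2.19,interpolation=cv2.INTER_CUBIC))
a=cv2.imread('pics/side0raw.png')[140:380,150:350];cv2.imwrite('pics/b.png',cv2.resize(a,None,fx=2.5,fy=2.5,interpolation=cv2.INTER_CUBIC))
E
```

```text
(no output)
```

View pics/a.png

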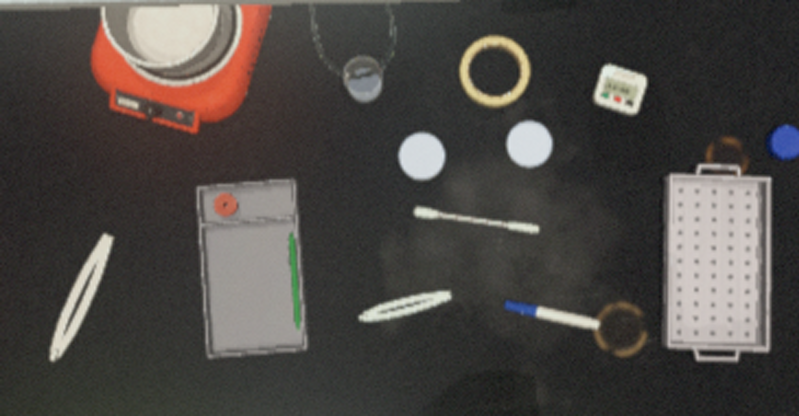

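View pics/b.png

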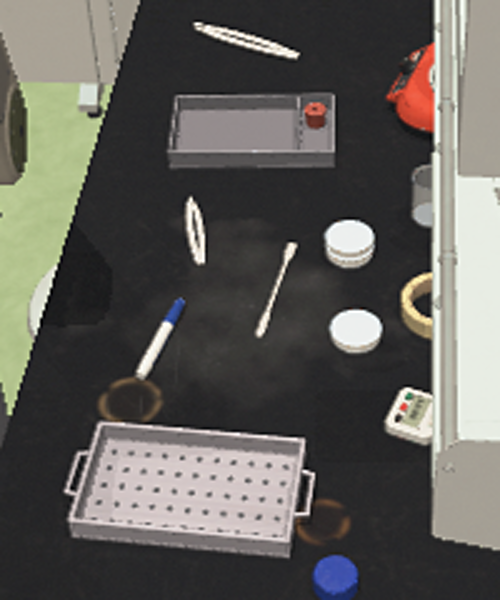

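Top crop: meant forceps at crop (405,306), spatula (476,219), marker (553,315, cap left), column of two (421,156), loose dish (529,144), pen tray left, instrument tray right. The forceps at far left (80,297) are the larger look-alike. The side view agrees.

```bash
cat > seg.py <<'E'
from h import *
def comp(c,im,uv,thr=70,r=45):
    m=(im.max(2)>thr).astype(np.uint8)
    n,l,s,cen=cv2.connectedComponentsWithStats(m,connectivity=8)
    u,v=np.round(uv).astype(int); w=l[v-4:v+5,u-4:u+5]; w=w[w>0]
    k=np.bincount(w).argmax(); return (l==k)
def rod(c,im,uv,z,thr):
    m=comp(c,im,uv,thr); v,u=np.nonzero(m)
    P=np.array([ray(c,a,b,z)[:2] for a,b in zip(u,v)]).astype(np.float32)
    (cx,cy),(w,h),a=cv2.minAreaRect(P); 
    mu=P.mean(0);U,S,V=np.linalg.svd(P-mu); d=V[0]*np.sign(V[0][1])
    t=(P-mu)@d; mid=mu+d*(t.max()+t.min())/2
    return np.round(mid,4),np.round(np.degrees(np.arctan2(d[1],d[0])),1),np.round([np.ptp(t),min(w,h)],3),np.round((cx,cy),4)
E
python3 - <<'E'
from seg import *
t=cv2.imread('pics/top0raw.png')[:,:,::-1];s=cv2.imread('pics/side0raw.png')[:,:,::-1]
f=lambda x,y:(100+x/2.19,120+y/2.19); g=lambda x,y:(150+x/2.5,140+y/2.5)
for n,a,b,z in [('forceps',(375,316),(201,250),.005),('spat',(476,220),(277,285),.003),('mark',(553,315),(163,335),.008),('loose',(529,144),(356,328),.015),('col',(421,156),(349,240),.03),('timer',(620,90),(410,415),.016),('tape',(470,70),(415,300),.02)]:
    for thr in (75,100):
      for c,im,p in(('top',t,f(*a)),('side',s,g(*b))):
        try: print(n,thr,c,*rod(c,im,p,z,thr))
        except Exception as e: print(n,c,'x',e)
for n,P,z in [('pen',[(197,187),(295,180),(306,350),(209,356)],.030),('ins',[(666,175),(770,177),(770,351),(665,350)],.031)]:
    print(n,[np.round(ray('top',*f(*p),z)[:2],3).tolist() for p in P])
for n,P,z in [('pen',[(175,95),(335,94),(335,154),(168,154)],.030),('ins',[(100,423),(304,437),(291,543),(70,525)],.031)]:
    print(n,'side',[np.round(ray('side',*g(*p),z)[:2],3).tolist() for p in P])
for n,p in [('beaker',(364,95))]: print(n,np.round(ray('top',*f(*p),0)[:2],3))
E
```

```text
forceps 75 top [0.4363 0.1059] 103.6 [0.139 0.029] [0.4362 0.1059]
forceps 75 side [0.437  0.1079] 102.9 [0.141 0.024] [0.437  0.1082]
forceps 100 top [0.4364 0.1063] 103.8 [0.134 0.025] [0.4365 0.1063]
forceps 100 side [0.4371 0.1079] 103.4 [0.142 0.024] [0.437  0.1082]
spat 75 top [0.5568 0.0024] 80.7 [0.183 0.019] [0.5571 0.0024]
spat 75 side [0.5577 0.0014] 80.7 [0.178 0.015] [0.5572 0.0015]
spat 100 top [0.5568 0.0013] 80.6 [0.18  0.016] [0.5572 0.0012]
spat 100 side [0.5582 0.0013] 80.7 [0.178 0.012] [0.5586 0.0012]
mark 75 top [ 0.4181 -0.1288] 82.8 [0.192 0.065] [ 0.406  -0.1294]
mark 75 side [ 0.4197 -0.13  ] 83.9 [0.202 0.065] [ 0.4088 -0.1308]
mark 100 top [ 0.4181 -0.1085] 73.8 [0.151 0.039] [ 0.4211 -0.1114]
mark 100 side [ 0.42   -0.1077] 75.3 [0.159 0.027] [ 0.4207 -0.1089]
loose top x time passes only in moves, steps and waits
loose 75 side [ 0.6655 -0.0836] 92.8 [0.073 0.066] [ 0.6648 -0.0837]
loose 100 top [ 0.6635 -0.0752] 173.8 [0.067 0.065] [ 0.6633 -0.0758]
loose 100 side [ 0.6658 -0.0815] 93.8 [0.069 0.063] [ 0.6663 -0.0815]
col 75 top [0.6471 0.0784] 175.8 [0.
[... 324 characters left out ...]
steps and waits
timer 100 top [ 0.74   -0.2067] 71.3 [0.069 0.061] [ 0.7398 -0.2066]
timer side x time passes only in moves, steps and waits
tape 75 top [ 0.7689 -0.0276] 166.4 [0.106 0.103] [ 0.7684 -0.0278]
tape side x time passes only in moves, steps and waits
tape 100 top [ 0.7693 -0.0282] 171.5 [0.104 0.097] [ 0.7693 -0.0281]
tape side x time passes only in moves, steps and waits
pen [[0.608, 0.396], [0.616, 0.257], [0.378, 0.244], [0.371, 0.379]]
ins [[0.613, -0.265], [0.608, -0.41], [0.366, -0.398], [0.37, -0.254]]
pen side [[0.373, 0.379], [0.614, 0.394], [0.622, 0.249], [0.384, 0.236]]
ins side [[0.381, -0.263], [0.617, -0.269], [0.614, -0.413], [0.375, -0.404]]
beaker [0.74  0.159]
```

```bash
cat > plan.py <<'E'
from h import *
def plan(p,jaw,s=None):
    "p world xyz target, jaw = world angle (deg, mod 180) of the jaw direction"
    s=s or get_state(); w,x,y,z=s['orientation']
    a=2*np.arctan2(y,x); R=np.array([[np.cos(a),np.sin(a),0],[np.sin(a),-np.cos(a),0],[0,0,-1]])
    d=R.T@(np.array(p)-s['tcp_pos'])*100
    cur=np.degrees(a)-90; dy=(jaw-cur+90)%180-90
    dj=np.degrees(np.arctan2(p[1],p[0])-np.arctan2(s['tcp_pos'][1],s['tcp_pos'][0]))
    j6=np.degrees(s['joint_pos'][5])+dj-dy
    print('delta',np.round(d,2),'twist %.1f'%-dy,'j6 end ~%.0f'%j6,'tcp',np.round(s['tcp_pos'],4),'jaw %.1f'%(cur%180),'gap %.4f'%s['finger_gap'],'t %.1f'%s['clock'],'tilt',np.round([w,z],4))
E
cat > fit.py <<'E'
from h import *
from scipy.optimize import minimize
def dish(views,x0,h0,h1,r=.032):
    "views: {cam: mask}; fit centre xy of upright cylinder h0..h1 by extents of mask"
    th=np.linspace(0,2*np.pi,60)
    def pred(c,x,y):
        P=np.array([proj(c,(x+r*np.cos(t),y+r*np.sin(t),h)) for t in th for h in(h0,h1)])
        return np.r_[P.min(0),P.max(0)]
    for c,m in views.items():
        v,u=np.nonzero(m); b=np.r_[u.min()-0.,v.min(),u.max(),v.max()]
        f=lambda q:((pred(c,*q)-b)**2).sum()
        q=minimize(f,x0,method='Nelder-Mead').x; print(c,np.round(q,4),'resid px',np.round(pred(c,*q)-b,1))
E
python3 - <<'E'
from seg import *; from fit import dish; from plan import plan
t=cv2.imread('pics/top0raw.png')[:,:,::-1];s=cv2.imread('pics/side0raw.png')[:,:,::-1]
f=lambda x,y:(100+x/2.19,120+y/2.19); g=lambda x,y:(150+x/2.5,140+y/2.5)
dish({'top':comp('top',t,f(529,144),100),'side':comp('side',s,g(356,328),100)},(.663,-.077),0,.015)
dish({'top':comp('top',t,f(421,156),100),'side':comp('side',s,g(349,240),100)},(.647,.078),0,.030)
for c,im,a in(('top',t,f(553,315)),('side',s,g(163,335))):
    i=im.astype(int); m=((i.min(2)>105)|(i[:,:,2]>i[:,:,0]+35))
    yy,xx=np.mgrid[:420,:560]; m&=np.hypot(xx-a[0],yy-a[1])<26
    v,u=np.nonzero(m); P=np.array([ray(c,p,q,.008)[:2] for p,q in zip(u,v)]); mu=P.mean(0);d=np.linalg.svd(P-mu)[2][0];d*=np.sign(d[1]);tt=(P-mu)@d
    print('marker',c,np.round(mu+d*(tt.max()+tt.min())/2,4),np.degrees(np.arctan2(d[1],d[0])),np.ptp(tt))
plan((.5575,.0015,.12),-9.3)
E
```

```text
Traceback (most recent call last):
  File "fit.py", line 12, in dish
    q=minimize(f,x0,method='Nelder-Mead').x; print(c,np.round(q,4),'resid px',np.round(pred(c,*q)-b,1))
      ~~~~~~~~^^^^^^^^^^^^^^^^^^^^^^^^^^^
  File "fit.py", line 11, in <lambda>
    f=lambda q:((pred(c,*q)-b)**2).sum()
                 ~~~~^^^^^^
  File "fit.py", line 7, in pred
    P=np.array([proj(c,(x+r*np.cos(t),y+r*np.sin(t),h)) for t in th for h in(h0,h1)])
                ~~~~^^^^^^^^^^^^^^^^^^^^^^^^^^^^^^^^^^^
  File "h.py", line 11, in proj
    I=imaging.camera_info(c);T=np.array(I['world_to_cam']);q=T[:3,:3]@np.array(p)+T[:3,3]
ValueError: time passes only in moves, steps and waits
```

```bash
cat >> h.py <<'E'
import functools; imaging_info=functools.lru_cache(None)(imaging.camera_info)
E
sed -i 's/I=imaging.camera_info(c)/I=imaging_info(c)/' h.py
python3 - <<'E'
from seg import *; from fit import dish; from plan import plan
t=cv2.imread('pics/top0raw.png')[:,:,::-1];s=cv2.imread('pics/side0raw.png')[:,:,::-1]
f=lambda x,y:(100+x/2.19,120+y/2.19); g=lambda x,y:(150+x/2.5,140+y/2.5)
dish({'top':comp('top',t,f(529,144),100),'side':comp('side',s,g(356,328),100)},(.663,-.077),0,.015)
dish({'top':comp('top',t,f(421,156),100),'side':comp('side',s,g(349,240),100)},(.647,.078),0,.030)
for c,im,a in(('top',t,f(553,315)),('side',s,g(163,335))):
    i=im.astype(int); m=((i.min(2)>105)|(i[:,:,2]>i[:,:,0]+35))
    yy,xx=np.mgrid[:420,:560]; m&=np.hypot(xx-a[0],yy-a[1])<26
    v,u=np.nonzero(m); P=np.array([ray(c,p,q,.008)[:2] for p,q in zip(u,v)]); mu=P.mean(0);d=np.linalg.svd(P-mu)[2][0];d*=np.sign(d[1]);tt=(P-mu)@d
    print('marker',c,np.round(mu+d*(tt.max()+tt.min())/2,4),np.degrees(np.arctan2(d[1],d[0])),np.ptp(tt))
plan((.5575,.0015,.12),-9.3)
E
```

```text
top [ 0.664  -0.0765] resid px [ 0.   0.1 -0.  -0.1]
side [ 0.6658 -0.0742] resid px [-0.2 -1.1  0.2  1. ]
top [0.6485 0.0777] resid px [ 0.2  0.3 -0.2 -0.3]
side [0.6502 0.0799] resid px [-0.1 -0.8  0.1  0.7]
marker top [ 0.4211 -0.1008] 76.60522397858736 0.13644380752817498
marker side [ 0.4227 -0.0998] 76.93056460831805 0.14255277217663756
delta [ 54.4  -45.28  11.13] twist -67.9 j6 end ~91 tcp [ 0.1276 -0.5607  0.2313] jaw 102.8 gap 0.0852 t 1.1 tilt [ 0.0001 -0.    ]
```

>>> {"method": "play_rows", "body": {"moves": [{"claw": 4,"delta_pos": [54.4,-45.28,11.1],"twist": -67.9},{"claw": 4,"delta_pos": [54.4,-45.28,11.1],"twist": -67.9},{"claw": 4,"delta_pos": [54.4,-45.28,11.1],"twist": -67.9},{"claw": 4,"delta_pos": [54.4,-45.28,11.1],"twist": -67.9},{"claw": 4,"delta_pos": [54.4,-45.28,11.1],"twist": -67.9},{"claw": 4,"delta_pos": [54.4,-45.28,11.1],"twist": -67.9},{"claw": 4,"delta_pos": [54.4,-45.28,11.1],"twist": -67.9},{"claw": 4,"delta_pos": [54.4,-45.28,11.1],"twist": -67.9},{"claw": 4,"delta_pos": [54.4,-45.28,11.1],"twist": -67.9},{"claw": 4,"delta_pos": [54.4,-45.28,11.1],"twist": -67.9},{"claw": 4,"delta_pos": [54.4,-45.28,11.1],"twist": -67.9},{"claw": 4,"delta_pos": [54.4,-45.28,11.1],"twist": -67.9}], "force": 50}}

```text
clock: 2.6
tcp_pos: [0.5589, 0.0044, 0.1196]
orientation: [-0.0, 0.761, 0.649, 0.0]
wrist_force: [-0.3, -0.1, -0.4]
finger_gap: 0.0398
```

```bash
python3 -c "
from plan import *
plan((.5575,.0015,.02),-9.3);plan((.5575,.0015,.002),-9.3)"
```

```text
delta [-0.31 -0.09  9.96] twist 0.2 j6 end ~91 tcp [0.5589 0.0044 0.1196] jaw 170.9 gap 0.0398 t 2.6 tilt [-0.      0.0001]
delta [-0.31 -0.09 11.76] twist 0.2 j6 end ~91 tcp [0.5589 0.0044 0.1196] jaw 170.9 gap 0.0398 t 2.6 tilt [-0.      0.0001]
```

>>> {"method": "play_rows", "body": {"moves": [{"claw": 4,"delta_pos": [0,0,5],"twist": 0},{"claw": 4,"delta_pos": [0,0,9.5],"twist": 0},{"claw": 4,"delta_pos": [0,0,10],"twist": 0}]}}

```text
clock: 2.98
tcp_pos: [0.5544, 0.0021, 0.0173]
orientation: [-0.003, 0.762, 0.648, -0.002]
wrist_force: [-0.7, 0.1, -0.2]
finger_gap: 0.0399
```

```bash
python3 -c "
from plan import *
plan((.5575,.0015,.002),-9.3)"
```

```text
delta [-0.01  0.31  1.53] twist 0.0 j6 end ~91 tcp [0.5544 0.0021 0.0173] jaw 170.7 gap 0.0399 t 3.0 tilt [-0.0025 -0.0023]
```

>>> {"method": "play_rows", "body": {"moves": [{"claw": 4,"delta_pos": [0,0,0],"twist": 0},{"claw": 4,"delta_pos": [0,0,0.8],"twist": 0},{"claw": 4,"delta_pos": [0,0,1.4],"twist": 0},{"claw": 4,"delta_pos": [0,0,1.7],"twist": 0},{"claw": 4,"delta_pos": [0,0,1.7],"twist": 0}]}}

```text
clock: 3.6
tcp_pos: [0.5574, 0.0015, 0.0032]
orientation: [-0.0, 0.762, 0.648, -0.0]
wrist_force: [0.1, -0.4, -0.1]
finger_gap: 0.04
```

```bash
python3 -c "
from plan import *
plan((.5575,.0015,.002),-9.3)"
```

```text
delta [0.   0.01 0.12] twist 0.0 j6 end ~91 tcp [0.5574 0.0015 0.0032] jaw 170.7 gap 0.0400 t 3.6 tilt [-0.     -0.0001]
```

>>> {"method": "play_rows", "body": {"moves": [{"claw": 0,"delta_pos": [0,0,0.1],"twist": 0},{"claw": 0,"delta_pos": [0,0,0.1],"twist": 0},{"claw": 0,"delta_pos": [0,0,0.1],"twist": 0},{"claw": 0,"delta_pos": [0,0,0.1],"twist": 0},{"claw": 0,"delta_pos": [0,0,0.1],"twist": 0},{"claw": 0,"delta_pos": [0,0,0.1],"twist": 0},{"claw": 0,"delta_pos": [0,0,-2],"twist": 0},{"claw": 0,"delta_pos": [0,0,-6],"twist": 0},{"claw": 0,"delta_pos": [0,0,-9],"twist": 0},{"claw": 0,"delta_pos": [0,0,-10],"twist": 0},{"claw": 0,"delta_pos": [0,0,-10],"twist": 0}], "force": 60}}

```text
clock: 4.97
tcp_pos: [0.5577, 0.0015, 0.1031]
orientation: [0.0, 0.762, 0.648, 0.0]
wrist_force: [0.1, 0.3, -0.1]
finger_gap: 0.008
```

```bash
python3 -c "
from plan import *
shot('top','t1.png')
a=np.radians(-2.3);c=np.array([.492,-.335]);q=c-.033*np.array([-np.sin(a),np.cos(a)])
print(q)
plan((*q,.103),87.7)"
```

```text
[ 0.49067565 -0.36797342]
delta [-37.54  -0.59  -0.07] twist 83.0 j6 end ~137 tcp [0.557  0.0016 0.1023] jaw 170.7 gap 0.0079 t 5.0 tilt [-0.0004 -0.0004]
```

>>> {"method": "play_rows", "body": {"moves": [{"claw": 0,"delta_pos": [-5,-0.1,0],"twist": 10},{"claw": 0,"delta_pos": [-9,-0.2,0],"twist": 20},{"claw": 0,"delta_pos": [-14,-0.2,0],"twist": 30},{"claw": 0,"delta_pos": [-19,-0.3,0],"twist": 40},{"claw": 0,"delta_pos": [-24,-0.4,0],"twist": 50},{"claw": 0,"delta_pos": [-29,-0.5,0],"twist": 60},{"claw": 0,"delta_pos": [-33,-0.5,0],"twist": 70},{"claw": 0,"delta_pos": [-36,-0.6,0],"twist": 78},{"claw": 0,"delta_pos": [-37.5,-0.6,0],"twist": 83},{"claw": 0,"delta_pos": [-37.5,-0.6,0],"twist": 83},{"claw": 0,"delta_pos": [-37.5,-0.6,0],"twist": 83},{"claw": 0,"delta_pos": [-37.5,-0.6,0],"twist": 83}]}}

```text
clock: 6.52
tcp_pos: [0.4912, -0.3665, 0.1029]
orientation: [-0.0, 1.0, -0.019, -0.0]
wrist_force: [-0.3, -0.1, 0.1]
finger_gap: 0.0077
```

```bash
python3 -c "
from plan import *
i=shot('top'); cv2.imwrite('pics/c.png',cv2.resize(i[180:300,380:470,::-1],None,fx=5,fy=5,interpolation=cv2.INTER_CUBIC))
plan((.4907,-.368,.006),87.7)"
```

```text
delta [-0.06  0.14  9.71] twist 0.1 j6 end ~138 tcp [ 0.4913 -0.3666  0.1031] jaw 87.8 gap 0.0079 t 6.6 tilt [-0.0002 -0.0002]
```

View pics/c.png

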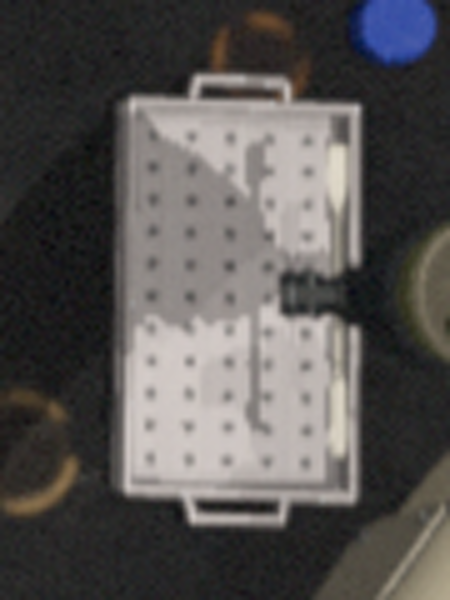

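Picture: spatula is held level above the right side of the tray, parallel to it (crop (338,145)–(338,455)), well between the ends.

>>> {"method": "play_rows", "body": {"moves": [{"claw": 0,"delta_pos": [0,0,4],"twist": 0},{"claw": 0,"delta_pos": [0,0,7],"twist": 0},{"claw": 0,"delta_pos": [0,0,8.8],"twist": 0},{"claw": 0,"delta_pos": [0,0,9.4],"twist": 0},{"claw": 0,"delta_pos": [0,0,9.6],"twist": 0},{"claw": 0,"delta_pos": [0,0,9.6],"twist": 0},{"claw": 2.2,"delta_pos": [0,0,9.6],"twist": 0},{"claw": 2.2,"delta_pos": [0,0,9.6],"twist": 0},{"claw": 2.2,"delta_pos": [0,0,9.4],"twist": 0},{"claw": 2.2,"delta_pos": [0,0,6],"twist": 0},{"claw": 2.2,"delta_pos": [0,0,1],"twist": 0},{"claw": 2.2,"delta_pos": [0,0,0],"twist": 0}]}}

```text
clock: 8.07
tcp_pos: [0.493, -0.3694, 0.1075]
orientation: [0.002, 1.0, -0.02, 0.003]
wrist_force: [0.6, 0.1, -0.7]
finger_gap: 0.022
```

```bash
python3 -c "
from plan import *
plan((.4368,.1070,.103),13.5)"
```

```text
delta [ -7.51 -47.38   0.45] twist 74.2 j6 end ~263 tcp [ 0.493  -0.3694  0.1075] jaw 87.7 gap 0.0220 t 8.1 tilt [0.0024 0.0025]
```

>>> {"method": "play_rows", "body": {"moves": [{"claw": 4.5,"delta_pos": [-0.7,-4.7,0],"twist": -10.6},{"claw": 4.5,"delta_pos": [-1.4,-9.4,0],"twist": -21.2},{"claw": 4.5,"delta_pos": [-2.2,-14.1,0],"twist": -31.8},{"claw": 4.5,"delta_pos": [-2.9,-18.8,0],"twist": -42.4},{"claw": 4.5,"delta_pos": [-3.6,-23.5,0],"twist": -53},{"claw": 4.5,"delta_pos": [-4.4,-28.2,0],"twist": -63.6},{"claw": 4.5,"delta_pos": [-5.1,-33,0],"twist": -74.2},{"claw": 4.5,"delta_pos": [-5.8,-38,0],"twist": -84.8},{"claw": 4.5,"delta_pos": [-6.5,-43,0],"twist": -95.4},{"claw": 4.5,"delta_pos": [-7.3,-47.1,0],"twist": -105.8},{"claw": 4.5,"delta_pos": [-7.3,-47.1,0],"twist": -105.8},{"claw": 4.5,"delta_pos": [-7.3,-47.1,0],"twist": -105.8}]}}

```text
clock: 9.57
tcp_pos: [0.4368, 0.1057, 0.103]
orientation: [0.0, 0.619, 0.785, -0.0]
wrist_force: [-1.0, -0.5, 0.4]
finger_gap: 0.0451
```

>>> {"method": "play_rows", "body": {"moves": [{"claw": 4.5,"delta_pos": [0,0,3],"twist": 0},{"claw": 4.5,"delta_pos": [0,0,6],"twist": 0},{"claw": 4.5,"delta_pos": [0,0,7.5],"twist": 0},{"claw": 4.5,"delta_pos": [0,0,8],"twist": 0},{"claw": 4.5,"delta_pos": [0,0,8],"twist": 0}]}}

```text
clock: 10.2
tcp_pos: [0.4371, 0.1051, 0.0233]
orientation: [-0.0, 0.62, 0.785, -0.0]
wrist_force: [0.6, -0.1, -0.2]
finger_gap: 0.0452
```

```bash
python3 -c "
from plan import *
plan((.4368,.1070,.003),13.5)"
```

```text
delta [0.2  0.01 2.03] twist -0.1 j6 end ~80 tcp [0.4371 0.1051 0.0233] jaw 13.4 gap 0.0452 t 10.2 tilt [-0.     -0.0002]
```

>>> {"method": "play_rows", "body": {"moves": [{"claw": 4.5,"delta_pos": [0.2,0,1],"twist": 0},{"claw": 4.5,"delta_pos": [0.2,0,1.8],"twist": 0},{"claw": 4.5,"delta_pos": [0.2,0,2],"twist": 0},{"claw": 0,"delta_pos": [0.2,0,2.05],"twist": 0},{"claw": 0,"delta_pos": [0.2,0,2.05],"twist": 0},{"claw": 0,"delta_pos": [0.2,0,2.05],"twist": 0},{"claw": 0,"delta_pos": [0.2,0,2.05],"twist": 0},{"claw": 0,"delta_pos": [0.2,0,2.05],"twist": 0},{"claw": 0,"delta_pos": [0.2,0,1],"twist": 0},{"claw": 0,"delta_pos": [0.2,0,-4],"twist": 0},{"claw": 0,"delta_pos": [0.2,0,-8],"twist": 0},{"claw": 0,"delta_pos": [0.2,0,-8],"twist": 0}]}}

```text
clock: 11.7
tcp_pos: [0.4393, 0.108, 0.1068]
orientation: [0.003, 0.619, 0.785, 0.002]
wrist_force: [0.9, -0.3, -0.9]
finger_gap: 0.0109
```

```bash
python3 -c "
from plan import *
shot('top','t2.png')
a=np.radians(-2.3);c=np.array([.492,-.335]);q=c+.028*np.array([-np.sin(a),np.cos(a)])
print(q)
plan((*q,.103),87.7)"
```

```text
[ 0.49312369 -0.30702256]
delta [-41.64  -4.33   0.19] twist -74.2 j6 end ~-40 tcp [0.4379 0.1079 0.1049] jaw 13.5 gap 0.0106 t 11.8 tilt [0.0015 0.0012]
```

>>> {"method": "play_rows", "body": {"moves": [{"claw": 0,"delta_pos": [-4.5,-0.5,0],"twist": -9},{"claw": 0,"delta_pos": [-9,-0.9,0],"twist": -18},{"claw": 0,"delta_pos": [-14,-1.4,0],"twist": -28},{"claw": 0,"delta_pos": [-19,-1.9,0],"twist": -38},{"claw": 0,"delta_pos": [-24,-2.5,0],"twist": -48},{"claw": 0,"delta_pos": [-29,-3,0],"twist": -58},{"claw": 0,"delta_pos": [-34,-3.5,0],"twist": -66},{"claw": 0,"delta_pos": [-38.5,-4,0],"twist": -72},{"claw": 0,"delta_pos": [-41.6,-4.4,0],"twist": -74.2},{"claw": 0,"delta_pos": [-41.6,-4.4,0],"twist": -74.2},{"claw": 0,"delta_pos": [-41.6,-4.4,0],"twist": -74.2},{"claw": 0,"delta_pos": [-41.6,-4.4,0],"twist": -74.2}]}}

```text
clock: 13.25
tcp_pos: [0.4905, -0.3054, 0.1027]
orientation: [-0.001, 0.019, 1.0, 0.001]
wrist_force: [0.3, 0.9, 0.4]
finger_gap: 0.0108
```

```bash
python3 -c "
from plan import *
i=shot('top'); cv2.imwrite('pics/d.png',cv2.resize(i[180:300,380:470,::-1],None,fx=5,fy=5,interpolation=cv2.INTER_CUBIC))
plan((.4931,-.307,.008),87.7)"
```

```text
delta [-0.24 -0.13  9.5 ] twist 0.1 j6 end ~-38 tcp [ 0.4907 -0.3056  0.103 ] jaw 87.8 gap 0.0106 t 13.3 tilt [-0.0004  0.0003]
```

View pics/d.png

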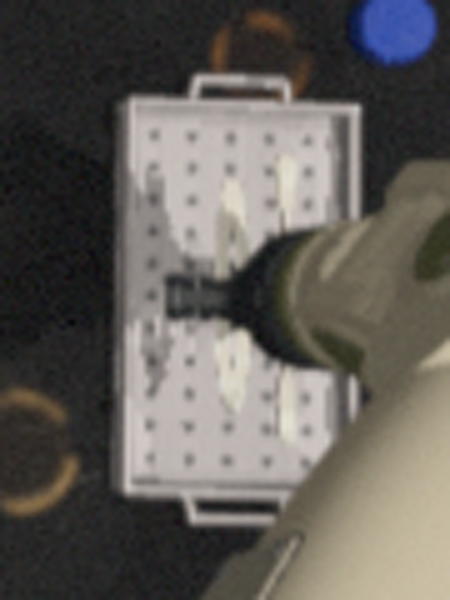

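Picture: forceps held parallel over the tray (after parallax landing near crop x≈190), spatula lying inside at x≈287.

>>> {"method": "play_rows", "body": {"moves": [{"claw": 0,"delta_pos": [0,0,4],"twist": 0},{"claw": 0,"delta_pos": [0,0,7],"twist": 0},{"claw": 0,"delta_pos": [0,0,8.8],"twist": 0},{"claw": 0,"delta_pos": [0,0,9.3],"twist": 0},{"claw": 0,"delta_pos": [0,0,9.5],"twist": 0},{"claw": 0,"delta_pos": [0,0,9.5],"twist": 0},{"claw": 2.4,"delta_pos": [0,0,9.5],"twist": 0},{"claw": 2.4,"delta_pos": [0,0,9.5],"twist": 0},{"claw": 2.4,"delta_pos": [0,0,9],"twist": 0},{"claw": 2.4,"delta_pos": [0,0,5],"twist": 0},{"claw": 2.4,"delta_pos": [0,0,1],"twist": 0},{"claw": 2.4,"delta_pos": [0,0,0],"twist": 0}]}}

```text
clock: 14.8
tcp_pos: [0.4926, -0.3082, 0.1067]
orientation: [0.002, 0.02, 1.0, -0.002]
wrist_force: [0.0, -0.2, 1.0]
finger_gap: 0.0242
```

```bash
python3 -c "
from plan import *
plan((.422,-.1003,.103),-13.2)"
```

```text
delta [ 7.88 20.5   0.37] twist -79.1 j6 end ~-98 tcp [ 0.4926 -0.3082  0.1067] jaw 87.7 gap 0.0242 t 14.8 tilt [ 0.0022 -0.0018]
```

>>> {"method": "play_rows", "body": {"moves": [{"claw": 4.5,"delta_pos": [1,2.5,0],"twist": -10},{"claw": 4.5,"delta_pos": [2,5,0],"twist": -20},{"claw": 4.5,"delta_pos": [3,8,0],"twist": -30},{"claw": 4.5,"delta_pos": [4,11,0],"twist": -40},{"claw": 4.5,"delta_pos": [5,14,0],"twist": -50},{"claw": 4.5,"delta_pos": [6,17,0],"twist": -60},{"claw": 4.5,"delta_pos": [7,19.5,0],"twist": -70},{"claw": 4.5,"delta_pos": [7.7,20.2,0],"twist": -79.1},{"claw": 4.5,"delta_pos": [7.7,20.2,4],"twist": -79.1},{"claw": 4.5,"delta_pos": [7.7,20.2,7.5],"twist": -79.1},{"claw": 4.5,"delta_pos": [7.7,20.2,7.5],"twist": -79.1},{"claw": 4.5,"delta_pos": [7.7,20.2,7.5],"twist": -79.1}]}}

```text
clock: 16.3
tcp_pos: [0.4223, -0.1022, 0.0289]
orientation: [0.0, -0.621, 0.784, -0.0]
wrist_force: [0.3, 0.9, -0.2]
finger_gap: 0.045
```

```bash
python3 -c "
from plan import *
plan((.422,-.1003,.004),-13.2)"
```

```text
delta [-0.17  0.08  2.49] twist 0.0 j6 end ~-101 tcp [ 0.4223 -0.1022  0.0289] jaw 166.8 gap 0.0450 t 16.3 tilt [ 0.     -0.0001]
```

>>> {"method": "play_rows", "body": {"moves": [{"claw": 4.5,"delta_pos": [-0.2,0,1],"twist": 0},{"claw": 4.5,"delta_pos": [-0.2,0,2],"twist": 0},{"claw": 4.5,"delta_pos": [-0.2,0,2.5],"twist": 0},{"claw": 0,"delta_pos": [-0.2,0,2.5],"twist": 0},{"claw": 0,"delta_pos": [-0.2,0,2.5],"twist": 0},{"claw": 0,"delta_pos": [-0.2,0,2.5],"twist": 0},{"claw": 0,"delta_pos": [-0.2,0,2.5],"twist": 0},{"claw": 0,"delta_pos": [-0.2,0,2.5],"twist": 0},{"claw": 0,"delta_pos": [-0.2,0,1.5],"twist": 0},{"claw": 0,"delta_pos": [-0.2,0,-3],"twist": 0},{"claw": 0,"delta_pos": [-0.2,0,-7.5],"twist": 0},{"claw": 0,"delta_pos": [-0.2,0,-7.5],"twist": 0}], "force": 40}}

```text
clock: 17.8
tcp_pos: [0.4253, -0.1012, 0.1073]
orientation: [0.002, -0.621, 0.784, -0.003]
wrist_force: [0.6, 0.6, -0.5]
finger_gap: 0.0139
```

```bash
python3 -c "
from plan import *
a=np.radians(3.5);c=np.array([.495,.3165]);q=c-.0265*np.array([np.cos(a),np.sin(a)])+.005*np.array([-np.sin(a),np.cos(a)])
print(q)
plan((*q,.103),93.5)"
```

```text
[0.46824419 0.31987289]
delta [-41.98   5.42   0.43] twist 73.3 j6 end ~20 tcp [ 0.4253 -0.1012  0.1073] jaw 166.8 gap 0.0139 t 17.8 tilt [ 0.0018 -0.0035]
```

>>> {"method": "play_rows", "body": {"moves": [{"claw": 0,"delta_pos": [-4.5,0.6,0],"twist": 9},{"claw": 0,"delta_pos": [-9,1.2,0],"twist": 18},{"claw": 0,"delta_pos": [-14,1.8,0],"twist": 28},{"claw": 0,"delta_pos": [-19,2.4,0],"twist": 38},{"claw": 0,"delta_pos": [-24,3.1,0],"twist": 48},{"claw": 0,"delta_pos": [-29,3.7,0],"twist": 57},{"claw": 0,"delta_pos": [-34,4.4,0],"twist": 65},{"claw": 0,"delta_pos": [-38.5,5,0],"twist": 71},{"claw": 0,"delta_pos": [-42,5.2,0],"twist": 73.3},{"claw": 0,"delta_pos": [-42,5.2,0],"twist": 73.3},{"claw": 0,"delta_pos": [-42,5.2,0],"twist": 73.3},{"claw": 0,"delta_pos": [-42,5.2,0],"twist": 73.3}]}}

```text
clock: 19.3
tcp_pos: [0.4673, 0.3196, 0.103]
orientation: [-0.0, -0.03, 1.0, -0.0]
wrist_force: [-0.4, 0.7, -0.7]
finger_gap: 0.014
```

```bash
python3 -c "
from plan import *
i=shot('top'); cv2.imwrite('pics/e.png',cv2.resize(i[180:300,170:320,::-1],None,fx=4,fy=4,interpolation=cv2.INTER_CUBIC))
plan((.4682,.3199,.0085),93.5)"
```

```text
delta [-0.08  0.02  9.47] twist -0.1 j6 end ~23 tcp [0.4675 0.3196 0.1032] jaw 93.4 gap 0.0138 t 19.4 tilt [-0.0003 -0.0002]
```

View pics/e.png

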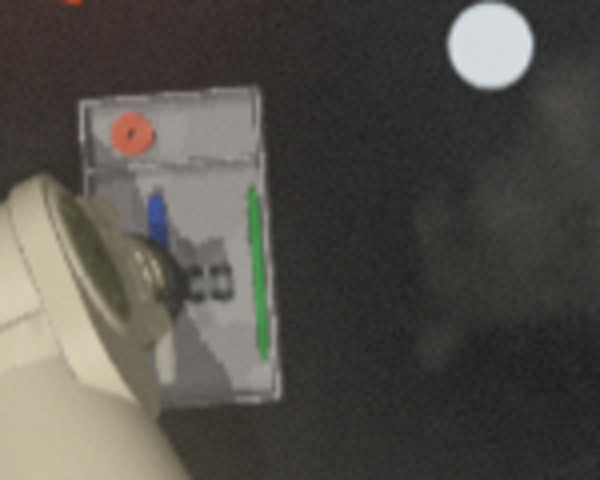

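Marker held along the bay, crop (155,190)–(167,383), inside the ends, slightly nearer the near wall; I shift 4 mm outward.

>>> {"method": "play_rows", "body": {"moves": [{"claw": 0,"delta_pos": [-0.4,0,4],"twist": 0},{"claw": 0,"delta_pos": [-0.4,0,7],"twist": 0},{"claw": 0,"delta_pos": [-0.4,0,8.8],"twist": 0},{"claw": 0,"delta_pos": [-0.4,0,9.3],"twist": 0},{"claw": 0,"delta_pos": [-0.4,0,9.5],"twist": 0},{"claw": 0,"delta_pos": [-0.4,0,9.5],"twist": 0},{"claw": 3,"delta_pos": [-0.4,0,9.5],"twist": 0},{"claw": 3,"delta_pos": [-0.4,0,9.5],"twist": 0},{"claw": 3,"delta_pos": [-0.4,0,9],"twist": 0},{"claw": 3,"delta_pos": [-0.4,0,5],"twist": 0},{"claw": 3,"delta_pos": [-0.4,0,1],"twist": 0},{"claw": 3,"delta_pos": [-0.4,0,0],"twist": 0}]}}

```text
clock: 20.85
tcp_pos: [0.4735, 0.322, 0.1067]
orientation: [0.003, -0.031, 1.0, 0.001]
wrist_force: [0.7, -0.8, 0.3]
finger_gap: 0.0302
```

```bash
python3 -c "
from plan import *
for j in(0,60,90,-45): plan((.665,-.0755,.123),j)"
```

```text
delta [-16.67 -40.85  -1.63] twist -86.5 j6 end ~-105 tcp [0.4735 0.322  0.1067] jaw 93.5 gap 0.0302 t 20.9 tilt [0.0025 0.0011]
delta [-16.67 -40.85  -1.63] twist 33.5 j6 end ~15 tcp [0.4735 0.322  0.1067] jaw 93.5 gap 0.0302 t 20.9 tilt [0.0025 0.0011]
delta [-16.67 -40.85  -1.63] twist 3.5 j6 end ~-15 tcp [0.4735 0.322  0.1067] jaw 93.5 gap 0.0302 t 20.9 tilt [0.0025 0.0011]
delta [-16.67 -40.85  -1.63] twist -41.5 j6 end ~-60 tcp [0.4735 0.322  0.1067] jaw 93.5 gap 0.0302 t 20.9 tilt [0.0025 0.0011]
```

>>> {"method": "play_rows", "body": {"moves": [{"claw": 8.2,"delta_pos": [-2,-5,-2],"twist": 0.5},{"claw": 8.2,"delta_pos": [-4,-10,-2],"twist": 1},{"claw": 8.2,"delta_pos": [-6.2,-15,-2],"twist": 1.5},{"claw": 8.2,"delta_pos": [-8.3,-20,-2],"twist": 2},{"claw": 8.2,"delta_pos": [-10.4,-25,-2],"twist": 2.5},{"claw": 8.2,"delta_pos": [-12.5,-30,-2],"twist": 3},{"claw": 8.2,"delta_pos": [-14.5,-35,-2],"twist": 3.5},{"claw": 8.2,"delta_pos": [-16,-38.5,-2],"twist": 3.5},{"claw": 8.2,"delta_pos": [-16.9,-40.6,-2],"twist": 3.5},{"claw": 8.2,"delta_pos": [-16.9,-40.6,-2],"twist": 3.5},{"claw": 8.2,"delta_pos": [-16.9,-40.6,-2],"twist": 3.5},{"claw": 8.2,"delta_pos": [-16.9,-40.6,-2],"twist": 3.5}]}}

```text
clock: 22.35
tcp_pos: [0.6647, -0.0726, 0.1232]
orientation: [-0.0, -0.001, 1.0, 0.0]
wrist_force: [-0.2, -0.3, 0.2]
finger_gap: 0.0821
```

```bash
python3 - <<'E'
from plan import *; from fit import dish
im=shot('top','t3.png'); s=shot('side','s3.png')
i=im.astype(int); m=(i.min(2)>100); m[:, :275]=0; m[:,310:]=0; m[:175]=0; m[205:]=0
dish({'top':m},(.648,.078),0,.03)
plan((.665,-.0755,.05),90)
A=cv2.resize(im[140:310,180:320],None,fx=3.4,fy=3.4,interpolation=cv2.INTER_CUBIC);cv2.imwrite('pics/f.png',A[:,:,::-1])
E
```

```text
top [0.65   0.0776] resid px [ 0.2 -0.2 -0.2  0.2]
delta [-0.   -0.28  7.35] twist 0.1 j6 end ~-13 tcp [ 0.665  -0.0727  0.1235] jaw 90.1 gap 0.0821 t 22.4 tilt [-0. -0.]
```

>>> {"method": "play_rows", "body": {"moves": [{"claw": 8.2,"delta_pos": [0,-0.28,4],"twist": 0},{"claw": 8.2,"delta_pos": [0,-0.28,8],"twist": 0},{"claw": 8.2,"delta_pos": [0,-0.28,9.5],"twist": 0},{"claw": 8.2,"delta_pos": [0,-0.28,9.5],"twist": 0},{"claw": 8.2,"delta_pos": [0,-0.28,9.5],"twist": 0}]}}

```text
clock: 23.08
tcp_pos: [0.6666, -0.0768, 0.0301]
orientation: [0.001, -0.0, 1.0, -0.0]
wrist_force: [-0.1, -0.5, 0.3]
finger_gap: 0.0817
```

```bash
python3 - <<'E'
from plan import *
plan((.665,-.0755,-.002),90)
E
```

```text
delta [0.16 0.13 3.21] twist 0.0 j6 end ~-13 tcp [ 0.6666 -0.0768  0.0301] jaw 90.0 gap 0.0817 t 23.1 tilt [ 0.0014 -0.0004]
```

View pics/f.png

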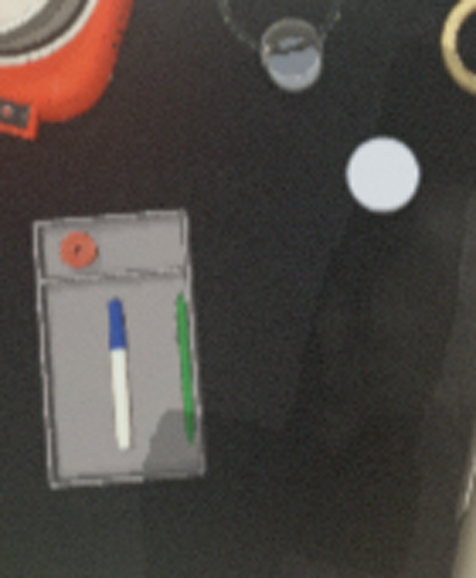

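Marker lies wholly in the pen bay (crop (115,298)–(124,450)). Column unmoved at (383,175). Now the dish.

>>> {"method": "play_rows", "body": {"moves": [{"claw": 8.2,"delta_pos": [0.1,0.1,1.5],"twist": 0},{"claw": 8.2,"delta_pos": [0.1,0.1,2.5],"twist": 0},{"claw": 8.0,"delta_pos": [0.1,0.1,3],"twist": 0},{"claw": 7.5,"delta_pos": [0.1,0.1,3.1],"twist": 0},{"claw": 7,"delta_pos": [0.1,0.1,3.1],"twist": 0},{"claw": 6.7,"delta_pos": [0.1,0.1,3.1],"twist": 0},{"claw": 6.4,"delta_pos": [0.1,0.1,3.1],"twist": 0},{"claw": 6,"delta_pos": [0.1,0.1,3.1],"twist": 0},{"claw": 6,"delta_pos": [0.1,0.1,3.1],"twist": 0},{"claw": 6,"delta_pos": [0.1,0.1,3.1],"twist": 0}], "force": 30}}

```text
clock: 24.32
tcp_pos: [0.6647, -0.0758, -0.0019]
orientation: [0.001, -0.0, 1.0, -0.0]
wrist_force: [-0.9, 1.0, 5.3]
finger_gap: 0.0631
```

```bash
python3 - <<'E'
from plan import *
plan((.665,-.0755,.08),90)
E
```

```text
delta [-0.03  0.03 -8.19] twist 0.0 j6 end ~-13 tcp [ 0.6647 -0.0758 -0.0019] jaw 90.0 gap 0.0631 t 24.3 tilt [ 0.0006 -0.0002]
```

>>> {"method": "play_rows", "body": {"moves": [{"claw": 6,"delta_pos": [0,0,-0.5],"twist": 0},{"claw": 6,"delta_pos": [0,0,-2],"twist": 0},{"claw": 6,"delta_pos": [0,0,-4],"twist": 0},{"claw": 6,"delta_pos": [0,0,-6],"twist": 0},{"claw": 6,"delta_pos": [0,0,-7],"twist": 0},{"claw": 6,"delta_pos": [0,0,-7],"twist": 0},{"claw": 6,"delta_pos": [0,0,-7],"twist": 0}]}}

```text
clock: 25.2
tcp_pos: [0.6637, -0.0755, 0.0665]
orientation: [-0.001, -0.0, 1.0, 0.0]
wrist_force: [0.1, 0.1, -1.0]
finger_gap: 0.0631
```

```bash
python3 - <<'E'
from plan import *; from fit import dish
im=shot('top'); s=shot('side')
plan((.6497,.0785,.07),90)
cv2.imwrite('pics/t4.png',im[:,:,::-1]);cv2.imwrite('pics/s4.png',s[:,:,::-1])
A=cv2.resize(im[140:230,260:380],(480,360));B=cv2.resize(s[190:310,260:350],(270,360))
cv2.imwrite('pics/g.png',np.hstack([A,B])[:,:,::-1])
E
```

```text
delta [ 1.38 15.4  -0.38] twist 0.0 j6 end ~0 tcp [ 0.6635 -0.0755  0.0662] jaw 90.0 gap 0.0630 t 25.3 tilt [-0.0009  0.0002]
```

View pics/g.png

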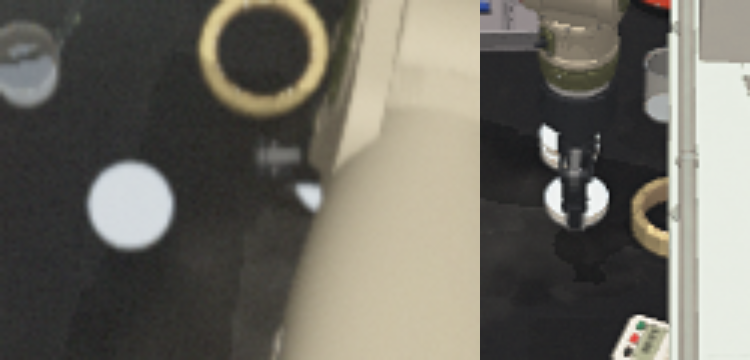

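Dish is held level (side view), column and others undisturbed.

>>> {"method": "play_rows", "body": {"moves": [{"claw": 6,"delta_pos": [0.2,2,0],"twist": 0},{"claw": 6,"delta_pos": [0.5,5,0],"twist": 0},{"claw": 6,"delta_pos": [0.8,8,0],"twist": 0},{"claw": 6,"delta_pos": [1.1,11,0],"twist": 0},{"claw": 6,"delta_pos": [1.3,13.5,0],"twist": 0},{"claw": 6,"delta_pos": [1.4,15,0],"twist": 0},{"claw": 6,"delta_pos": [1.45,15.4,0],"twist": 0},{"claw": 6,"delta_pos": [1.45,15.4,0],"twist": 0},{"claw": 6,"delta_pos": [1.45,15.4,0],"twist": 0},{"claw": 6,"delta_pos": [1.45,15.4,0],"twist": 0}]}}

```text
clock: 26.55
tcp_pos: [0.6498, 0.0775, 0.0672]
orientation: [-0.0, 0.0, 1.0, -0.0]
wrist_force: [-0.3, 0.1, -0.5]
finger_gap: 0.0629
```

```bash
python3 - <<'E'
from plan import *
plan((.6495,.0785,.0285),90)
E
```

```text
delta [0.03 0.1  3.87] twist -0.0 j6 end ~-0 tcp [0.6498 0.0775 0.0672] jaw 90.0 gap 0.0629 t 26.6 tilt [-0.     -0.0001]
```

>>> {"method": "play_rows", "body": {"moves": [{"claw": 6,"delta_pos": [0,0.1,1],"twist": 0},{"claw": 6,"delta_pos": [0,0.1,2],"twist": 0},{"claw": 6,"delta_pos": [0,0.1,2.8],"twist": 0},{"claw": 6,"delta_pos": [0,0.1,3.3],"twist": 0},{"claw": 6,"delta_pos": [0,0.1,3.6],"twist": 0},{"claw": 6,"delta_pos": [0,0.1,3.7],"twist": 0},{"claw": 6,"delta_pos": [0,0.1,3.7],"twist": 0},{"claw": 6,"delta_pos": [0,0.1,3.7],"twist": 0}]}}

```text
clock: 27.55
tcp_pos: [0.6499, 0.0793, 0.0306]
orientation: [0.0, -0.0, 1.0, -0.0]
wrist_force: [-0.3, 0.1, 0.6]
finger_gap: 0.0629
```

```bash
python3 - <<'E'
from plan import *
plan((.6495,.0785,.0285),90)
E
```

```text
delta [ 0.04 -0.08  0.21] twist 0.0 j6 end ~-0 tcp [0.6499 0.0793 0.0306] jaw 90.0 gap 0.0629 t 27.6 tilt [ 0.0003 -0.0001]
```

Lower the last bit, look for contact.

>>> {"method": "play_rows", "body": {"moves": [{"claw": 6,"delta_pos": [0,-0.05,0.1],"twist": 0},{"claw": 6,"delta_pos": [0,-0.05,0.15],"twist": 0},{"claw": 6,"delta_pos": [0,-0.05,0.2],"twist": 0},{"claw": 6,"delta_pos": [0,-0.05,0.2],"twist": 0}]}}

```text
clock: 28.05
tcp_pos: [0.6496, 0.0788, 0.0282]
orientation: [-0.0, -0.0, 1.0, -0.0]
wrist_force: [0.5, -0.5, -0.0]
finger_gap: 0.0629
```

>>> {"method": "play_rows", "body": {"moves": [{"claw": 6,"delta_pos": [0,0,0.05],"twist": 0},{"claw": 6.6,"delta_pos": [0,0,0.05],"twist": 0},{"claw": 7,"delta_pos": [0,0,0.05],"twist": 0},{"claw": 7.6,"delta_pos": [0,0,0.05],"twist": 0},{"claw": 8.3,"delta_pos": [0,0,0.05],"twist": 0},{"claw": 8.3,"delta_pos": [0,0,0.05],"twist": 0},{"claw": 8.3,"delta_pos": [0,0,-1],"twist": 0},{"claw": 8.3,"delta_pos": [0,0,-5],"twist": 0},{"claw": 8.3,"delta_pos": [0,0,-10],"twist": 0},{"claw": 8.3,"delta_pos": [0,0,-14],"twist": 0}]}}

```text
clock: 29.3
tcp_pos: [0.6502, 0.0789, 0.1713]
orientation: [0.001, -0.0, 1.0, -0.0]
wrist_force: [1.0, -0.0, -0.4]
finger_gap: 0.083
```

>>> {"method": "play_rows", "body": {"moves": [{"claw": 8.3,"delta_pos": [6,-2,0],"twist": 0},{"claw": 8.3,"delta_pos": [12,-4,0],"twist": 0},{"claw": 8.3,"delta_pos": [18,-6,0],"twist": 0},{"claw": 8.3,"delta_pos": [24,-8,0],"twist": 0},{"claw": 8.3,"delta_pos": [24,-8,0],"twist": 0},{"claw": 8.3,"delta_pos": [24,-8,0],"twist": 0},{"claw": 8.3,"delta_pos": [24,-8,0],"twist": 0}]}}

```text
clock: 30.18
tcp_pos: [0.4116, -0.0013, 0.169]
orientation: [0.001, -0.0, 1.0, -0.0]
wrist_force: [-0.3, -1.1, -0.0]
finger_gap: 0.0826
```

```bash
python3 - <<'E'
from seg import *; from fit import dish
t=shot('top','t5.png'); s=shot('side','s5.png')
g=lambda x,y:(150+x/2.5,140+y/2.5)
for c,im,uv in(('top',t,(292,189)),('side',s,g(349,225))):
    try:
        m=comp(c,im,uv,100); dish({c:m},(.649,.079),0,.045); dish({c:m},(.649,.079),0,.030)
    except Exception as e: print(c,e)
cv2.imwrite('pics/i.png',cv2.resize(t[120:310,180:465],None,fx=2.7,fy=2.7,interpolation=cv2.INTER_CUBIC)[:,:,::-1])
cv2.imwrite('pics/j.png',cv2.resize(s[190:370,160:340],None,fx=3.3,fy=3.3,interpolation=cv2.INTER_CUBIC)[:,:,::-1])
st=get_state();print(st['tcp_pos'],st['clock'])
E
```

```text
top [0.6506 0.0793] resid px [ 0.5 -0.1 -0.5  0.1]
top [0.6516 0.0791] resid px [ 0.7  0.3 -0.7 -0.3]
side [0.6501 0.0814] resid px [-0.2 -0.5  0.2  0.4]
side [0.6498 0.0896] resid px [-0.1  1.3  0.1 -1.3]
[ 0.41111489 -0.00116878  0.16848398] 30.275
```

View pics/i.png

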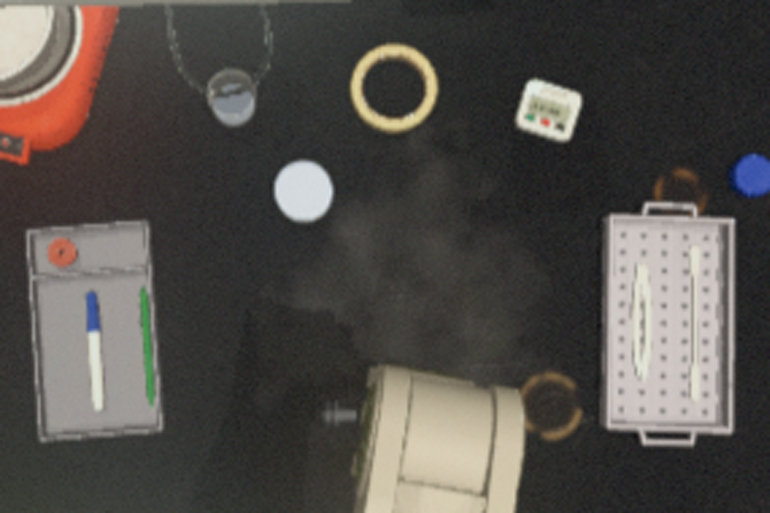

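View pics/j.png

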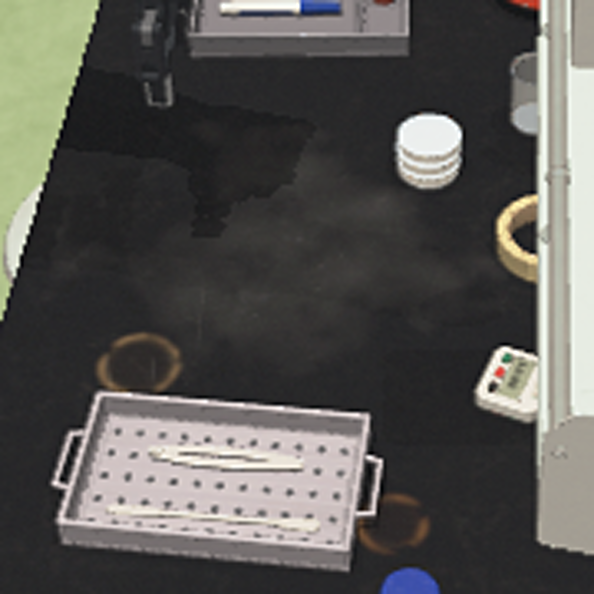

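All is in place: instruments in the steel tray, the marker in the bay, three dishes in one level column at side crop (428,150), bystanders unmoved.

```bash
python3 -c "
from h import *
print(env.hand_in())"
```

```text
the job is handed in; nothing more can be done
None
```

The bench is cleared and the job handed in, at about 30 s of the 72 s allowed; the hand-in gives no verdict.

- **Instruments:** the forceps (the smaller pair, matching the 135 mm size) and the spatula lie flat inside the steel tray, clear of its walls in both cameras.
- **Marker:** it lies on the floor of the large bay of the grey tray, beside the ball pen.
- **Dishes:** the loose dish sits on the column, which looks level from the side. The fitted centre of the stack of three is (0.6506, 0.0793) m in the top camera and (0.6501, 0.0814) m in the side camera. The original column was at about (0.649, 0.079) m, so the offset is about 1 to 2 mm.
- **Bystanders:** the beaker, timer and tape look unmoved; I judged this by eye, not by measurement. The gripper was clear of everything at hand-in.

No final check failed. The two cameras disagree by about 2 mm on the column position, which is within the stated calibration. The only other oddity was a brief 5 N upward wrist force while gripping the dish, far below the limit.

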